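Shake a mixing rod out of its slotted dispenser box

ROBOT

A 6-joint arm with a two-finger parallel gripper is mounted at the origin on the work surface. World frame = base frame: x ahead of the robot, y to its left, z up, the work surface at z = 0. Lengths are in m, angles in degrees, forces in N, time in s.
With the tool pointing down it reaches from about 0.375 to 0.9 m from the base axis. Payload 3.1 kg.
Tool frame: the origin (TCP) lies on the centre line of the jaws, within the pads' length; the fingertips stand 25 mm ahead of it and the grasp point (between the pads) lies 6 mm ahead of it; z points along the fingers, y is the line along which they close (so a half turn about z gives the same grasp; the last joint's range is limited). The gripper opens to 87 mm and grips with 3 to 60 N. Pads are 19 mm wide; open, the fingers measure 117 mm over their backs; the gripper's body (75 mm by 190 mm) begins 51 mm behind the grasp point.
Start: joints at [62.997, 30.224, 82.088, -0, 67.689, -10.227], TCP at [0.18, 0.598, 0.248] pointing down, gripper open.
Joint ranges: [-176.69, 176.69], [-43.24, 126.21], [12.49, 139.97], [-82, 262], [0, 151.66], [-163.58, 163.58]. Speed limits (degrees/s): [159.86, 159.86, 180, 180, 180, 180].

INTERFACE

Orientations are given as a 3x3 rotation matrix whose columns are the frame's x, y, z axes.
In Python, from rig import bot, cams, models gives the robot as it stands. The module is installed in compiled form; this text tells all that it offers.
- The arm moves only by the shell command python3 -m handwheel 'ROWS' [OPENING]. ROWS is JSON, a list of rows, each a list of 6 numbers: the shift along the world's x, y, z each as a share of 1 m, from -1 to 1, then the turn, a rotation vector about the world's x, y, z each as a share of 2 rad, from -1 to 1. In form: [[dx, dy, dz, wx, wy, wz], ...]. A call has exactly 8 rows; each row is the pose to reach, as a shift and turn from the pose commanded when the call began; what a row does not reach only later rows make up. A row lasts 1/12 s, in which the tool goes at most 41.7 mm and 7.16 degrees, less where a joint would pass 70% of its speed; a pose out of reach is approached as far as the arm can. A call with a number of a shift or a turn outside -1 to 1 is refused whole. A call with a gripper value outside its range is refused whole. OPENING is the opening, from -1 (shut) to 1 (fully open), so that 0 is half open, set as the call begins (- or left out, the last holds). The fingers move at their own pace and stop on an object; the grip force is fixed at half the most. Time passes only in rows, so rows that repeat a pose let the fingers close, or fill a call up. It gives the time, the measured TCP pose, the force, the opening and the grip force at its end, in the units of the state.
- bot.read_state(): the state, without advancing time (a new reading comes with each control period).
- cams.capture(name): name is "scene" or "side" or "wrist"; returns (picture, depth): 480x640x3 uint8, blue, green, red; 480x640 float32, m along the optical axis (not along the pixel's ray), 0 where there is no reading.
- cams.calibration(name): a dict with "mtx" (3x3 intrinsics, pixels), "R" (3x3) and "t" (3): a world point X has camera coordinates R X + t; the wrist camera has in their place "tool_from_camera" (4x4, takes a point from camera to tool coordinates, whose origin is the TCP and whose axes are the flange's). Camera axes: x right, y down, z forward; pixel columns grow to the right and rows downward; lengths in m; the calibration is good to about 2 mm. A picture is of the moment at which its call begins: read the wrist's pose just before it. calibration takes no time and is no camera call.
- bot.hand_in(): hands the job in; it is judged then, once.
Trained networks look in the newest picture that a camera, given by its name, has taken for a name from the list of things; names that differ only in an ending like _2 or _b are one class to them, and where a whole thing is asked for, a point or a joint stands for the part that bears it (a point fixed in the world has none). Each returns a list of dicts, best first, with "conf" (0 to 1); they miss things now and then, are a little off and sometimes report something else, mostly with a low value. They report only what shows in the picture. A call takes as long as a camera call. They do not tell look-alikes from the thing itself.
- models.spot_in(query, camera): "position" ([column, row] in pixels, amid what is visible of it).
- models.tip_of(query, camera): "position" ([column, row] in pixels: a listed point, or the origin of a listed thing).
The state is a dict: "time_s": time; "joint_positions": joint angles; "qvel": joint speeds; "tau": joint torques, N m; "position": TCP position; "tcp_rot": TCP orientation; "force": force on the tool from outside, world axes, zero at the start; "moment": the same for the moment, N m; "opening": opening from 0.0 (shut) to 1.0 (fully open); "grasp_force": force on a finger pad.
Only numpy, scipy, OpenCV 4.12 (cv2) and the standard library are available. Lean on these libraries where they do the work, as an engineer would, in place of code of your own. Each camera call takes 0.05 s, during which the arm holds its last target. There are 200 camera calls.

TASK

A short steel mixing rod is inside the upright plywood dispenser box with the slot in its top. First lay the box on one of its broad sides on the bench and let go; then take it in a new hold, turn it slot-down low over the white tray and shake it until the rod drops through the slot into the tray, never onto the bench. Finally lay the empty box back on a broad side on the bench, clear of the tray, and let go, leaving the bottle and the jars where they stand.

Things in the scene. Friction and masses are not known exactly. Their poses are not given: they have to be found in the camera images.
- box: Loose plywood box, 0.15 to 0.31 kg; 56 mm along its x, 68 along y (grip across these y faces), 100 along z. Origin: centre of its closed underside; z points to the slotted end. Starts upright, its x within 40 degrees of the world y line. Inside 50 x 63 x 93 mm. Same both ways round. Broad sides: the x faces; lying on one, the slot is level and keeps the rod in (on a y face the rod could roll out)
- slot (a point): Centre of the slot, outside, 100 mm from the box's origin along its z. Slot, the only opening: 20 mm (box x) by 63 mm (box y). Beside it 15 mm wide ledges hold the rod when the box is turned over, until brisk shaking (50 mm strokes in about 0.3 s) along the box's x, or rocking about its y by 20 degrees each way, lines it up. If it jams leaning, shake more or along y
- rod: The mixing rod: plain smooth dark steel rod with round ends, 62 mm long, 14 mm thick, about 60 g, origin at its centre, y along its length. It starts inside the box, lying on its floor, and slides and rolls freely inside
- tray: White plastic open tray fixed to the white bench (bench top at height 0 everywhere), 170 x 170 mm outside, 35 mm high, walls and floor 5 mm. Origin: centre of its underside, z up
- thinner: Bystander: white plastic bottle with a white cap, 64 mm across, 150 mm tall; origin at the centre of its underside
- jar1: Bystander: small paint jar with a black cap, 44 mm across, 50 mm tall; origin at the centre of its underside
- jar2: Bystander: small paint jar with a white cap, 44 mm across, 50 mm tall; origin at the centre of its underside
Things that resemble listed ones, but are neither listed nor needed, are in the scene too. There is more than one size of the box; the one meant has the size given above.

How it is judged (in metres and radians):
On the way, in this order (a step that is already met when the one before it is completed fails the run):
1. the box lies on its side on the bench, let go (angle between box's own z axis and vertical between 1.42 and 1.72 rad and height (world z) of box below 0.042 m and linear speed of box below 0.03 m/s and angular speed of box below 0.3 rad/s and contact force between box and the fingers below 0.085 N and contact force between box and tray below 0.05 N), for 0.2 s.
2. the box is held slot-down (within 45 degrees) over the tray (angle between box's own z axis and vertical above 2.36 rad and horizontal distance between slot and tray below 0.085 m), for 0.1 s.
3. the rod has dropped out into the tray and come to rest, box clear of it (x of rod in the frame of tray between -0.081 and 0.081 m and y of rod in the frame of tray between -0.081 and 0.081 m and z of rod in the frame of tray below 0.035 m and linear speed of rod below 0.05 m/s and distance between rod and box above 0.11 m), for 0.2 s.
At the end, for the whole second after the job is handed in: The base is at rest inside the tray, and the box lies on its side (within about 9 degrees) at rest on the bench, not touching the tray or the gripper (all of step 1 and x of rod in the frame of tray between -0.081 and 0.081 m and y of rod in the frame of tray between -0.081 and 0.081 m and z of rod in the frame of tray below 0.035 m and linear speed of rod below 0.05 m/s and horizontal distance between box and rod above 0.06 m).
It fails at once if the rod lands on the bench (out of the box, low, and outside the tray) (distance between rod and box above 0.11 m and height (world z) of rod below 0.03 m and (x of rod in the frame of tray above 0.09 m or x of rod in the frame of tray below -0.09 m or y of rod in the frame of tray above 0.09 m or y of rod in the frame of tray below -0.09 m)).
It fails at once if a bystander is shifted by more than 30 mm (distance of any of thinner, jar1, jar2 from where it was at the start of the episode above 0.03 m).
It fails at once if the rod is dropped from high up (slot more than 200 mm above the bench while the box is slot-down) (angle between box's own z axis and vertical above 2.36 rad and height (world z) of slot above 0.2 m).
It also fails if it takes over 72 s, if anything falls off the work surface, if the arm or the gripper's body presses on something with over 40 N, if the wrist force passes 120 N, or if a joint passes its speed limit or range.

## Working session

There is one attempt and no reset: what is moved stays moved. The work goes in short steps, Python scripts to look and compute and a shell command to move; the robot and the scene stay as the last step left them, time stands still between calls to the robot, and variables do not carry over. Pictures are saved under pics/ and viewed, at most 10 in all, crops included, and the job is handed in when it is done.

```bash
mkdir -p pics
cat > h.py <<'E'
import numpy as np, cv2
from rig import bot, cams, models
def world(name, dep, K=None):
    c=cams.calibration(name); M=np.array(c["mtx"]); v,u=np.mgrid[0:480,0:640]
    P=np.stack([(u-M[0,2])/M[0,0]*dep,(v-M[1,2])/M[1,1]*dep,dep],-1)
    if "R" in c: W=(P-np.array(c["t"]))@np.array(c["R"])
    else:
        s=bot.read_state(); T=np.array(c["tool_from_camera"]); P=P@T[:3,:3].T+T[:3,3]
        W=P@np.array(s["tcp_rot"]).T+np.array(s["position"])
    W[dep<=0]=np.nan
    return W
E
python3 - <<'E'
from h import *
for n in ["scene","side"]:
    p,d=cams.capture(n); cv2.imwrite(f"pics/{n}0.png",p); np.save(f"{n}0.npy",d); W=world(n,d)
    for q in ["box","slot","tray","thinner","jar1","jar2"]:
        for r in models.spot_in(q,n)[:4]:
            u,v=map(int,r["position"]); print(n,q,round(r["conf"],2),(u,v),W[min(v,479),min(u,639)].round(3))
print(bot.read_state())
E
```

```text
scene box 0.89 (191, 277) [ 0.374 -0.168  0.072]
scene box 0.87 (273, 389) [ 0.596 -0.254  0.072]
scene box 0.81 (219, 338) [ 0.455 -0.218  0.011]
scene slot 0.72 (189, 281) [ 0.375 -0.175  0.07 ]
scene slot 0.68 (274, 391) [ 0.599 -0.256  0.073]
scene slot 0.66 (217, 335) [ 0.451 -0.217  0.014]
scene tray 0.98 (354, 184) [0.493 0.192 0.005]
scene thinner 0.81 (424, 245) [0.689 0.063 0.105]
scene jar1 0.81 (399, 320) [ 0.707 -0.053  0.05 ]
scene jar1 0.77 (363, 356) [ 0.684 -0.136  0.049]
scene jar2 0.81 (399, 320) [ 0.707 -0.053  0.05 ]
scene jar2 0.77 (363, 356) [ 0.684 -0.136  0.049]
side box 0.74 (395, 197) [ 0.466 -0.181  0.087]
side box 0.7 (440, 235) [ 0.362 -0.136  0.066]
side box 0.67 (346, 184) [ 0.586 -0.228  0.051]
side box 0.65 (218, 255) [0.67  0.113 0.098]
side slot 0.64 (349, 181) [ 0.58  -0.228  0.061]
side slot 0.6 (393, 198) [ 0.471 -0.186  0.08 ]
side slot 0.56 (441, 237) [ 0.36  -0.138  0.06 ]
side tray 0.78 (293, 365) [0.495 0.191 0.006]
side thinner 0.58 (221, 254) [0.667 0.109 0.097]
side jar1 0.83 (281, 208) [ 0.676 -0.106  0.04 ]
side jar1 0.67 (255, 225) [ 
[... 213 characters left out ...]
1.32381128e-03,
        6.76877849e+01, -1.02289362e+01]), 'qvel': array([ 0.1075564 , -0.05509833, -0.06527191,  0.01400013, -0.00357965,
        0.1143143 ]), 'tau': array([-9.65692598e-04, -4.39868724e+01, -1.76946741e+01,  6.32858905e-02,
        5.03776758e-02, -3.06899926e-05]), 'position': array([0.18036684, 0.59839141, 0.2475694 ]), 'tcp_rot': array([[-9.57439347e-01,  2.88634539e-01,  3.39349865e-06],
       [ 2.88634539e-01,  9.57439345e-01,  5.37336960e-05],
       [ 1.22603315e-05,  5.24262357e-05, -9.99999999e-01]]), 'force': array([ 0.22200183,  0.05424335, -0.57940628]), 'moment': array([ 0.02469326, -0.00268604, -0.02389876]), 'grasp_force': 0.0, 'opening': 1.000528387891666}
```

Run:
```python
from h import *
p=cv2.imread("pics/scene0.png"); W=world("scene",np.load("scene0.npy"))
cv2.imwrite("pics/crop.png",cv2.resize(p[220:460,120:440],(800,600),interpolation=cv2.INTER_CUBIC))
z=W[...,2]
for n in ["scene","side"]:
    W=world(n,np.load(n+"0.npy")); z=W[...,2]; x=W[...,0];y=W[...,1]
    for lo,hi in ((.06,.09),(.09,.115),(.115,.16)):
        m=((z>lo)&(z<hi)&(x>.2)&(x<.9)).astype(np.uint8)
        k,L,S,C=cv2.connectedComponentsWithStats(m)
        for i in range(1,k):
            if S[i,4]<60: continue
            q=W[L==i]; zt=np.percentile(q[:,2],95); q=q[q[:,2]>zt-.006] 
            r=cv2.minAreaRect(q[:,:2].astype(np.float32)*1000)
            print(n,lo,S[i,4],C[i].round(),"ztop",zt.round(3),[np.round(a,1) for a in r])
W=world("scene",np.load("scene0.npy")); z=W[...,2]; m=(z>.025)&(z<.045)&(W[...,1]>.08)&(W[...,0]<.62)
print([np.round(a,1) for a in cv2.minAreaRect(W[m][:,:2].astype(np.float32)*1000)])
```

```text
scene 0.06 133 [560.  20.] ztop 0.09 [array([713.1, 823.2]), array([138. ,  12.8]), np.float64(44.1)]
scene 0.06 347 [423. 255.] ztop 0.089 [array([691.5,  70.3]), array([63.1, 29.8]), np.float64(11.6)]
scene 0.06 584 [188. 272.] ztop 0.074 [array([ 360. , -161.2]), array([51., 42.]), np.float64(29.2)]
scene 0.06 113 [211. 314.] ztop 0.088 [array([ 446. , -205.1]), array([17.8,  1.2]), np.float64(58.6)]
scene 0.06 286 [227. 348.] ztop 0.089 [array([ 502.2, -238.9]), array([55.5,  2. ]), np.float64(58.8)]
scene 0.06 733 [272. 384.] ztop 0.074 [array([ 588.5, -247.1]), array([50.4, 41.3]), np.float64(9.2)]
scene 0.09 308 [565.  13.] ztop 0.113 [array([727.2, 835.8]), array([22.3, 35.8]), np.float64(88.0)]
scene 0.09 665 [427. 241.] ztop 0.114 [array([689.5,  83.5]), array([42.9, 33.7]), np.float64(16.9)]
scene 0.09 1163 [216. 326.] ztop 0.101 [array([ 473.2, -221.3]), array([56. , 69.6]), np.float64(58.8)]
scene 0.115 123 [578.   3.] ztop 0.13 [array([731.9, 836.2]), array([33.5, 17. ]), np.float64(21.1)]
scene 0.115 461 [432. 225.] ztop 0.15 [array([687.6,  87.8]), array([28.1, 28.5])
[... 1339 characters left out ...]
, np.float64(89.5)]
side 0.115 127 [438.  46.] ztop 0.156 [array([ 570.9, -869.6]), array([24.2, 37.1]), np.float64(25.6)]
side 0.115 141 [464.  54.] ztop 0.156 [array([ 491.9, -845. ]), array([26. , 40.1]), np.float64(24.3)]
side 0.115 146 [444.  62.] ztop 0.156 [array([ 526.8, -760.5]), array([24.8, 37.8]), np.float64(29.1)]
side 0.115 158 [479.  70.] ztop 0.154 [array([ 427.7, -741.3]), array([24. , 36.1]), np.float64(26.4)]
side 0.115 558 [246.  98.] ztop 0.159 [array([ 885.8, -337.8]), array([85.5, 28.2]), np.float64(89.9)]
side 0.115 529 [214. 227.] ztop 0.152 [array([687.8,  89.7]), array([29.2, 28.2]), np.float64(86.8)]
[array([467.3, 403.6]), array([611.2, 246.6]), np.float64(88.5)]
```

View pics/scene0.png

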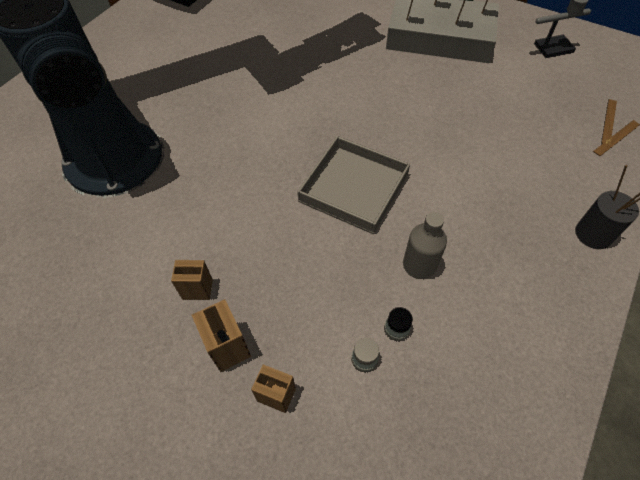

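View pics/crop.png

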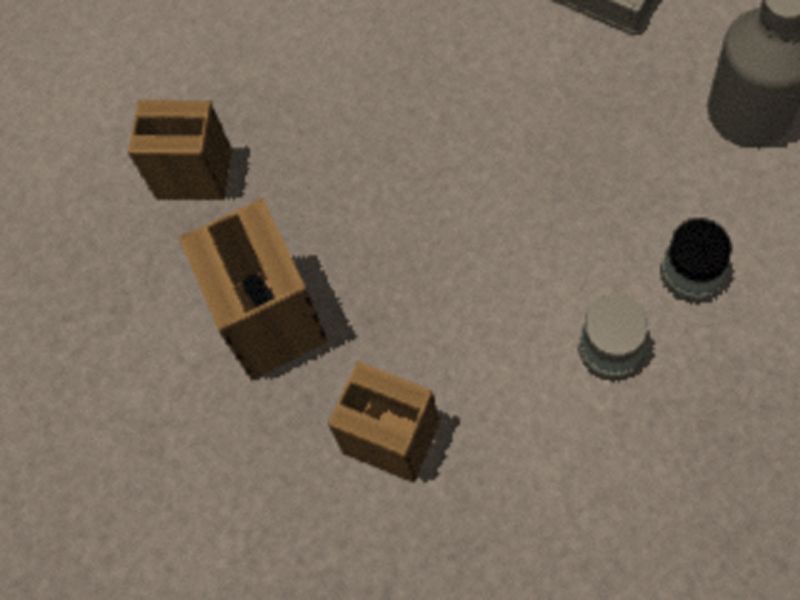

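The three lookalike boxes in the scene picture are at (191,277), (219,338) and (273,389). The middle one fits the description: its top is 56 × 70 mm at height 0.10 m, and the dark rod shows through its slot. The other two are only about 51 × 42 mm and 75 mm high. The enlarged crop confirms this. The tray is at (354,184), the bottle at (424,245), and the jars at (399,320) and (363,356).

```bash
cat >> h.py <<'E'
from scipy.spatial.transform import Rotation as Rn
def tool(yang, th):   # y axis at yang deg; z = cos(th)*down + sin(th)*a, a = yang+90
    g,t=np.radians(yang),np.radians(th)
    y=np.array([np.cos(g),np.sin(g),0]); a=np.array([-np.sin(g),np.cos(g),0])
    z=np.array([0,0,-np.cos(t)])+np.sin(t)*a
    return np.stack([np.cross(y,z),y,z],1)
def row(R0,p0,R1,p1):
    w=Rn.from_matrix(R1@R0.T).as_rotvec()/2
    return list(np.r_[np.asarray(p1)-p0,w].round(3))
def now(): s=bot.read_state(); return np.array(s["tcp_rot"]),np.array(s["position"]),s
E
python3 - <<'E'
from h import *
for n in ["scene","side"]:
    W=world(n,np.load(n+"0.npy"))
    m=(W[...,2]>.012)&(W[...,2]<.05)&(abs(W[...,0]-.49)<.14)&(abs(W[...,1]-.19)<.14)
    m=cv2.morphologyEx(m.astype(np.uint8),cv2.MORPH_CLOSE,np.ones((3,3)))
    k,L,S,C=cv2.connectedComponentsWithStats(m); i=1+S[1:,4].argmax()
    print([np.round(a,1) for a in cv2.minAreaRect(W[(L==i)&np.isfinite(W[...,0])][:,:2].astype(np.float32)*1000)])
R0,p0,s=now()
R1=tool(-31,45); g=np.array([.474,-.221,.070])
tcp=lambda d: g-R1[:,2]*(.006+d)
via=np.array([.45,.2,.3]); Rv=tool(20,0)
print("a",row(R0,p0,Rv,via)); print("b",row(Rv,via,R1,tcp(.12))); print("c",row(R1,tcp(.12),R1,tcp(0)),tcp(.12),tcp(0))
E
```

```text
[array([495.3, 186.9]), array([170.5, 173.6]), np.float64(2.3)]
[array([495.9, 188.1]), array([170.5, 172.1]), np.float64(2.1)]
a [np.float64(0.27), np.float64(-0.398), np.float64(0.052), np.float64(-0.0), np.float64(0.0), np.float64(-0.464)]
b [np.float64(-0.022), np.float64(-0.497), np.float64(-0.141), np.float64(0.404), np.float64(-0.039), np.float64(-0.421)]
c [np.float64(0.044), np.float64(0.073), np.float64(-0.085), np.float64(0.0), np.float64(0.0), np.float64(0.0)] [ 0.42811245 -0.29736971  0.15909545] [ 0.47181488 -0.22463665  0.07424264]
```

```bash
python3 -m handwheel '[[0.04,-0.04,0.05,0,0,-0.06],[0.07,-0.08,0.05,0,0,-0.12],[0.1,-0.12,0.05,0,0,-0.18],[0.13,-0.16,0.05,0,0,-0.24],[0.16,-0.2,0.05,0,0,-0.3],[0.2,-0.24,0.05,0,0,-0.36],[0.23,-0.27,0.05,0,0,-0.42],[0.25,-0.3,0.05,0,0,-0.46]]' 1
python3 -m handwheel '[[0,-0.04,0,0,0,-0.05],[0,-0.08,0,0,0,-0.1],[0,-0.12,0,0,0,-0.15],[0,-0.16,0,0,0,-0.2],[0,-0.2,0,0,0,-0.26],[0,-0.24,0,0,0,-0.32],[0,-0.28,0,0,0,-0.37],[0,-0.3,0,0,0,-0.4]]'
python3 - <<'E'
from h import *
R,p,s=now(); print(s["joint_positions"].round(1))
R1=tool(-31,45); g=np.array([.474,-.221,.070]); print(row(R,p,R1,g-R1[:,2]*.126))
E
```

```text
time_s: 1.37
position: [0.387, 0.3509, 0.2976]
tcp_rot: [[-0.346, 0.938, 0.001], [0.938, 0.346, 0.001], [0.0, 0.001, -1.0]]
force: [0.6, -0.3, -0.1]
opening: 1.003
grasp_force: 0.0
time_s: 2.03
position: [0.3856, 0.0491, 0.2975]
tcp_rot: [[0.434, 0.901, 0.001], [0.901, -0.434, -0.002], [-0.001, 0.002, -1.0]]
force: [0.0, 0.6, 0.2]
opening: 1.0
grasp_force: 0.0
[-9.300e+00  7.300e+00  1.097e+02 -1.000e-01  6.290e+01  1.650e+01]
[np.float64(0.042), np.float64(-0.346), np.float64(-0.138), np.float64(0.347), np.float64(-0.186), np.float64(-0.043)]
```

```bash
python3 -m handwheel '[[0,-0.04,0,0.03,-0.02,0],[0,-0.08,0,0.08,-0.05,-0.01],[0.01,-0.12,0,0.13,-0.08,-0.02],[0.02,-0.16,0,0.18,-0.1,-0.02],[0.02,-0.2,0,0.24,-0.13,-0.03],[0.03,-0.24,0,0.3,-0.16,-0.04],[0.04,-0.28,0,0.35,-0.19,-0.04],[0.04,-0.32,0,0.35,-0.19,-0.04]]'
python3 -m handwheel '[[0,0,-0.01,0,0,0],[0,0,-0.03,0,0,0],[0,0,-0.05,0,0,0],[0,0,-0.06,0,0,0],[0,0,-0.06,0,0,0],[0,0,-0.06,0,0,0],[0,0,-0.06,0,0,0],[0,0,-0.06,0,0,0]]'
python3 - <<'E'
from h import *
R,p,s=now(); print(s["joint_positions"].round(1),p.round(4))
R1=tool(-31,45); g=np.array([.474,-.221,.070]); print(row(R,p,R1,g-R1[:,2]*.126))
n="wrist"; pic,d=cams.capture(n); cv2.imwrite("pics/w1.png",pic); W=world(n,d); z=W[...,2]
m=((z>.09)&(z<.112)&(abs(W[...,0]-.47)<.07)&(abs(W[...,1]+.22)<.07))
print(m.sum(),[np.round(a,1) for a in cv2.minAreaRect(W[m][:,:2].astype(np.float32)*1000)])
E
```

```text
time_s: 2.7
position: [0.4236, -0.2533, 0.2963]
tcp_rot: [[0.349, 0.86, 0.372], [0.602, -0.51, 0.614], [0.718, 0.01, -0.696]]
force: [0.7, -0.8, -0.3]
opening: 1.0
grasp_force: 0.0
time_s: 3.37
position: [0.4247, -0.2492, 0.2381]
tcp_rot: [[0.347, 0.863, 0.368], [0.608, -0.505, 0.612], [0.714, 0.011, -0.7]]
force: [0.0, -0.4, 0.5]
opening: 1.0
grasp_force: 0.0
[-64.7  30.7 100.8  37.   80.3 -51.8] [ 0.4247 -0.2492  0.2381]
[np.float64(0.003), np.float64(-0.048), np.float64(-0.079), np.float64(-0.001), np.float64(0.007), np.float64(-0.006)]
2119 [array([ 477.3, -214.6]), array([40.6, 68.2]), np.float64(59.9)]
```

View pics/w1.png

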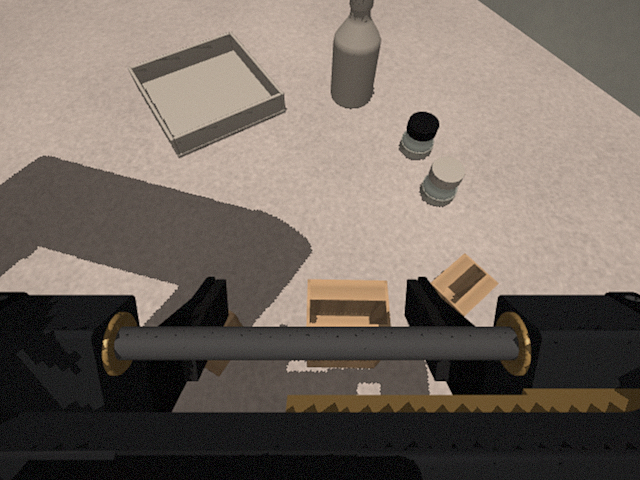

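The wrist view shows the box at (347,310) between the two small ones, and its measured position agrees with the scene estimate. I'll go to the pregrasp, then in.

```bash
python3 -m handwheel '[[0,-0.02,-0.01,0,0,0],[0.003,-0.04,-0.03,0,0.007,-0.006],[0.003,-0.048,-0.06,0,0.007,-0.006],[0.003,-0.048,-0.079,0,0.007,-0.006],[0.003,-0.048,-0.079,0,0.007,-0.006],[0.003,-0.048,-0.079,0,0.007,-0.006],[0.003,-0.048,-0.079,0,0.007,-0.006],[0.003,-0.048,-0.079,0,0.007,-0.006]]'
python3 - <<'E'
from h import *
R,p,s=now(); print(s["joint_positions"].round(1),p.round(4))
R1=tool(-31,45); g=np.array([.474,-.221,.070]); print(row(R,p,R1,g-R1[:,2]*.006))
E
```

```text
time_s: 4.08
position: [0.4277, -0.2972, 0.1596]
tcp_rot: [[0.364, 0.857, 0.365], [0.604, -0.516, 0.608], [0.709, -0.001, -0.705]]
force: [-0.0, -0.0, 0.6]
opening: 1.001
grasp_force: 0.0
[-66.4  40.1  97.5  36.6  75.8 -55.5] [ 0.4277 -0.2972  0.1596]
[np.float64(0.044), np.float64(0.073), np.float64(-0.085), np.float64(-0.001), np.float64(0.0), np.float64(0.001)]
```

```bash
python3 -m handwheel '[[0.01,0.016,-0.02,0,0,0],[0.022,0.036,-0.042,0,0,0],[0.034,0.056,-0.065,0,0,0],[0.044,0.073,-0.085,0,0,0],[0.044,0.073,-0.085,0,0,0],[0.044,0.073,-0.085,0,0,0],[0.044,0.073,-0.085,0,0,0],[0.044,0.073,-0.085,0,0,0]]'
python3 -m handwheel '[[0,0,0,0,0,0],[0,0,0,0,0,0],[0,0,0,0,0,0],[0,0,0,0,0,0],[0,0,0,0,0,0],[0,0,0,0,0,0],[0,0,0,0,0,0],[0,0,0,0,0,0]]' -1
python3 -m handwheel '[[0,0,0.01,0,0,0],[0,0,0.03,0,0,0],[0,0,0.05,0,0,0],[0,0,0.07,0,0,0],[0,0,0.08,0,0,0],[0,0,0.08,0,0,0],[0,0,0.08,0,0,0],[0,0,0.08,0,0,0]]'
python3 - <<'E'
from h import *
R,p,s=now(); print(s["joint_positions"].round(1),p.round(4))
for th in (0,-45):
  R1=tool(-31,th); g=np.array([.46,-.08,.15 if th==0 else .1]); print(row(R,p,R1,g-R1[:,2]*.006)); R,p=R1,g-R1[:,2]*.006
n="side"; pic,d=cams.capture(n); cv2.imwrite("pics/s1.png",pic[100:340,240:560])
E
```

```text
time_s: 4.75
position: [0.4718, -0.2259, 0.0743]
tcp_rot: [[0.364, 0.856, 0.367], [0.604, -0.517, 0.606], [0.709, 0.001, -0.706]]
force: [-0.1, -1.1, -0.3]
opening: 1.0
grasp_force: 0.0
time_s: 5.42
position: [0.4712, -0.2246, 0.0734]
tcp_rot: [[0.365, 0.856, 0.365], [0.603, -0.516, 0.608], [0.71, -0.002, -0.705]]
force: [-2.7, -2.5, 5.5]
opening: 0.785
grasp_force: 30.0
time_s: 6.08
position: [0.4709, -0.2237, 0.1522]
tcp_rot: [[0.366, 0.857, 0.364], [0.602, -0.516, 0.609], [0.71, -0.004, -0.705]]
force: [0.6, -0.2, -3.2]
opening: 0.78
grasp_force: 30.0
[-58.8  39.6 102.   41.9  69.8 -53.9] [ 0.4709 -0.2237  0.1522]
[np.float64(-0.011), np.float64(0.144), np.float64(0.004), np.float64(-0.339), np.float64(0.202), np.float64(0.001)]
[np.float64(0.002), np.float64(0.004), np.float64(-0.052), np.float64(-0.337), np.float64(0.202), np.float64(0.0)]
```

View pics/s1.png

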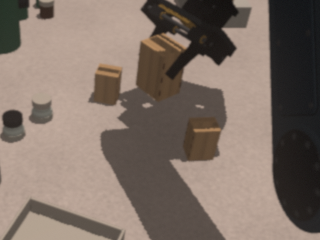

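Box is held (opening 0.78, about 68 mm). I'll rotate it onto its side while moving it to the free spot.

```bash
python3 -m handwheel '[[0,0.015,0,-0.03,0.02,0],[0,0.035,0,-0.08,0.05,0],[-0.005,0.055,0,-0.13,0.08,0],[-0.005,0.08,0,-0.18,0.11,0],[-0.01,0.1,0,-0.23,0.14,0],[-0.01,0.12,0,-0.28,0.17,0],[-0.011,0.135,0,-0.32,0.19,0],[-0.011,0.144,0,-0.339,0.202,0]]'
python3 -m handwheel '[[0,0,0,-0.03,0.02,0],[0,0,-0.01,-0.07,0.04,0],[0,0,-0.02,-0.12,0.07,0],[0,0,-0.03,-0.17,0.1,0],[0,0,-0.04,-0.22,0.13,0],[0,0,-0.05,-0.27,0.16,0],[0,0,-0.05,-0.31,0.185,0],[0,0,-0.05,-0.337,0.202,0]]'
python3 -m handwheel '[[0,0,0,0,0,0],[0,0,0,0,0,0],[0,0,0,0,0,0],[0,0,0,0,0,0],[0,0,0,0,0,0],[0,0,0,0,0,0],[0,0,0,0,0,0],[0,0,0,0,0,0]]'
python3 - <<'E'
from h import *
R,p,s=now(); print(s["joint_positions"].round(1),p.round(4))
R1=tool(-31,-45); g=np.array([.46,-.08,.031]); print(row(R,p,R1,g-R1[:,2]*.006))
n="side"; pic,d=cams.capture(n); cv2.imwrite("pics/s2.png",cv2.resize(pic[140:380,180:500],None,fx=2,fy=2)); W=world(n,d)
m=(W[...,2]>.02)&(np.linalg.norm(W-np.r_[.45,-.1,.095],axis=-1)<.09)
q=W[m]; print(np.percentile(q,[2,98],axis=0).round(3))
E
```

```text
time_s: 6.8
position: [0.4588, -0.0773, 0.1525]
tcp_rot: [[0.515, 0.857, -0.003], [0.857, -0.515, -0.002], [-0.004, -0.002, -1.0]]
force: [0.3, -0.1, -3.2]
opening: 0.779
grasp_force: 30.0
time_s: 7.47
position: [0.4596, -0.0785, 0.1004]
tcp_rot: [[0.361, 0.858, -0.366], [0.604, -0.514, -0.609], [-0.71, -0.001, -0.704]]
force: [1.2, 0.9, -3.8]
opening: 0.782
grasp_force: 30.0
time_s: 8.13
position: [0.4603, -0.0803, 0.1035]
tcp_rot: [[0.367, 0.857, -0.362], [0.605, -0.515, -0.607], [-0.707, 0.004, -0.707]]
force: [0.0, 0.0, -3.5]
opening: 0.775
grasp_force: 30.0
[ -2.1  45.6  98.4 -42.   68.1  56.5] [ 0.4603 -0.0803  0.1035]
[np.float64(0.002), np.float64(0.004), np.float64(-0.068), np.float64(0.001), np.float64(0.002), np.float64(0.0)]
[[ 0.375 -0.154  0.066]
 [ 0.474 -0.054  0.17 ]]
```

View pics/s2.png

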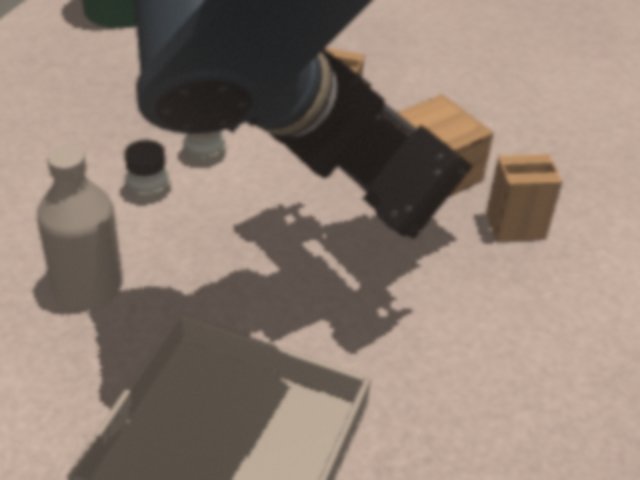

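Box is held level, but it's close to the small box at (525,200) in the crop. I'll shift it clear, lower it and release.

```bash
python3 -m handwheel '[[0.01,0.01,0,0,0,0],[0.02,0.025,0,0,0,0],[0.03,0.04,0,0,0,0],[0.03,0.04,-0.02,0.001,0.002,0],[0.03,0.04,-0.04,0.001,0.002,0],[0.03,0.04,-0.055,0.001,0.002,0],[0.03,0.04,-0.065,0.001,0.002,0],[0.03,0.04,-0.07,0.001,0.002,0]]'
python3 -m handwheel '[[0,0,0,0,0,0],[0,0,0,0,0,0],[0,0,0,0,0,0],[0,0,0,0,0,0],[0,0,0,0,0,0],[0,0,0,0,0,0],[0,0,0,0,0,0],[0,0,0,0,0,0]]'
```

```text
time_s: 8.85
position: [0.4897, -0.0401, 0.0318]
tcp_rot: [[0.362, 0.857, -0.366], [0.606, -0.515, -0.606], [-0.708, -0.003, -0.706]]
force: [-0.8, 1.1, -3.0]
opening: 0.78
grasp_force: 30.0
time_s: 9.52
position: [0.4903, -0.0401, 0.0333]
tcp_rot: [[0.363, 0.857, -0.365], [0.606, -0.515, -0.606], [-0.708, -0.001, -0.707]]
force: [-0.2, 0.2, -3.3]
opening: 0.781
grasp_force: 30.0
```

```bash
python3 -m handwheel '[[0,0,-0.001,0,0,0],[0,0,-0.002,0,0,0],[0,0,-0.002,0,0,0],[0,0,-0.002,0,0,0],[0,0,-0.002,0,0,0],[0,0,-0.002,0,0,0],[0,0,-0.002,0,0,0],[0,0,-0.002,0,0,0]]'
python3 -m handwheel '[[0,0,0,0,0,0],[0,0,0,0,0,0],[0,0,0,0,0,0],[0,0,0,0,0,0],[0,0,0,0,0,0],[0,0,0,0,0,0],[0,0,0,0,0,0],[0,0,0,0,0,0]]' 1
python3 -m handwheel '[[0.005,0.009,0.01,0,0,0],[0.015,0.026,0.03,0,0,0],[0.025,0.043,0.05,0,0,0],[0.035,0.06,0.07,0,0,0],[0.04,0.07,0.1,0,0,0],[0.04,0.07,0.14,0,0,0],[0.04,0.07,0.17,0,0,0],[0.04,0.07,0.18,0,0,0]]'
python3 - <<'E'
from h import *
for n in ("side","scene"):
    pic,d=cams.capture(n); cv2.imwrite(f"pics/{n}3.png",pic); W=world(n,d)
    m=(W[...,2]>.046)&(W[...,2]<.066)&(np.linalg.norm(W[...,:2]-np.r_[.48,-.057],axis=-1)<.1)
    q=W[m]; print(n,m.sum(),np.median(q[:,2]),[np.round(a,1) for a in cv2.minAreaRect(q[:,:2].astype(np.float32)*1000)])
E
```

```text
time_s: 10.18
position: [0.4904, -0.0401, 0.0316]
tcp_rot: [[0.363, 0.857, -0.365], [0.606, -0.515, -0.607], [-0.708, -0.001, -0.706]]
force: [-0.1, 2.0, 5.2]
opening: 0.782
grasp_force: 30.0
time_s: 10.85
position: [0.4903, -0.0401, 0.031]
tcp_rot: [[0.363, 0.857, -0.365], [0.606, -0.515, -0.606], [-0.708, -0.001, -0.706]]
force: [-0.2, 0.5, -0.4]
opening: 0.993
grasp_force: 0.0
time_s: 11.52
position: [0.532, 0.0303, 0.2157]
tcp_rot: [[0.368, 0.858, -0.359], [0.606, -0.514, -0.607], [-0.705, 0.005, -0.709]]
force: [0.9, -0.5, -0.1]
opening: 1.0
grasp_force: 0.0
side 1705 0.05721778899397069 [array([479.7, -58.6]), array([103.6,  71.2]), np.float64(59.0)]
scene 2079 0.05492855503959977 [array([478.7, -59.8]), array([100.5,  71. ]), np.float64(58.7)]
```

View pics/side3.png

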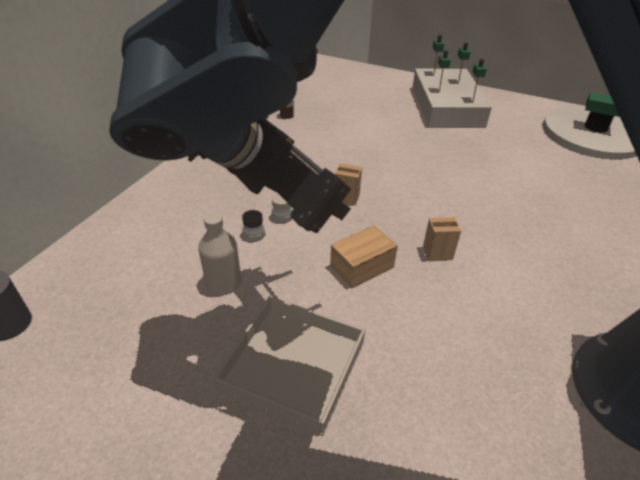

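The box lies flat, let go, at (364,257) with its centre at about (0.479, −0.059). The bottle and jars still stand. Next is the new hold, taken from the closed-end side.

```bash
python3 - <<'E'
from h import *
R,p,s=now(); a=np.array([.515,.857,0])
R0=tool(-31,0); R1=tool(-31,45); g=np.array([.469,-.076,.030])
P1=np.array([.48,-.06,.25]); P2=g-R1[:,2]*.126; P3=g-R1[:,2]*.006
print(row(R,p,R0,P1)); print(row(R0,P1,R1,P2)); print(row(R1,P2,R1,P3)); print(P2,P3)
E
python3 -m handwheel '[[0,-0.01,0.01,0.03,-0.02,0],[-0.01,-0.02,0.02,0.08,-0.05,0],[-0.02,-0.03,0.03,0.13,-0.08,0],[-0.03,-0.05,0.04,0.18,-0.11,0],[-0.04,-0.06,0.04,0.23,-0.14,0],[-0.05,-0.08,0.04,0.28,-0.17,0],[-0.05,-0.09,0.04,0.32,-0.19,0],[-0.05,-0.09,0.04,0.337,-0.202,0]]'
python3 -m handwheel '[[0,-0.02,0,0.03,-0.02,0],[-0.01,-0.04,0,0.08,-0.05,0],[-0.02,-0.06,0,0.13,-0.08,0],[-0.03,-0.08,0,0.18,-0.11,0],[-0.04,-0.09,0,0.23,-0.14,0],[-0.05,-0.09,0,0.28,-0.17,0],[-0.06,-0.09,0,0.32,-0.19,0],[-0.06,-0.09,0,0.337,-0.202,0]]'
python3 - <<'E'
from h import *
R,p,s=now(); R1=tool(-31,45); g=np.array([.469,-.076,.030])
print(s["joint_positions"].round(1),row(R,p,R1,g-R1[:,2]*.126))
E
```

```text
[np.float64(-0.051), np.float64(-0.09), np.float64(0.037), np.float64(0.336), np.float64(-0.2), np.float64(0.0)]
[np.float64(-0.057), np.float64(-0.092), np.float64(-0.131), np.float64(0.337), np.float64(-0.202), np.float64(0.0)]
[np.float64(0.044), np.float64(0.073), np.float64(-0.085), np.float64(0.0), np.float64(0.0), np.float64(0.0)]
[ 0.42311245 -0.15236971  0.11909545] [ 0.46681488 -0.07963665  0.03424264]
time_s: 12.28
position: [0.4786, -0.0626, 0.2499]
tcp_rot: [[0.518, 0.855, -0.002], [0.855, -0.518, 0.003], [0.002, -0.003, -1.0]]
force: [0.2, -0.3, -0.2]
opening: 1.002
grasp_force: 0.0
time_s: 12.95
position: [0.4181, -0.151, 0.2489]
tcp_rot: [[0.369, 0.855, 0.364], [0.599, -0.518, 0.611], [0.711, -0.007, -0.703]]
force: [-0.3, -0.0, -0.7]
opening: 1.001
grasp_force: 0.0
[-59.8  24.9 111.1  40.2  74.5 -50.4] [np.float64(0.005), np.float64(-0.001), np.float64(-0.13), np.float64(-0.004), np.float64(-0.002), np.float64(0.002)]
```

Run:
```python
from h import *
R,p,s=now(); R1=tool(-31,38); g=np.array([.469,-.076,.030])
print(row(R,p,R1,g-R1[:,2]*.126),row(R1,g-R1[:,2]*.126,R1,g-R1[:,2]*.006))
```

```text
[np.float64(0.011), np.float64(0.008), np.float64(-0.12), np.float64(-0.057), np.float64(0.03), np.float64(0.002)] [np.float64(0.038), np.float64(0.063), np.float64(-0.095), np.float64(0.0), np.float64(0.0), np.float64(0.0)]
```

```bash
python3 -m handwheel '[[0.01,0,-0.02,-0.03,0.02,0],[0.011,0.008,-0.05,-0.057,0.03,0.002],[0.011,0.008,-0.08,-0.057,0.03,0.002],[0.011,0.008,-0.11,-0.057,0.03,0.002],[0.011,0.008,-0.12,-0.057,0.03,0.002],[0.011,0.008,-0.12,-0.057,0.03,0.002],[0.011,0.008,-0.12,-0.057,0.03,0.002],[0.011,0.008,-0.12,-0.057,0.03,0.002]]'
python3 - <<'E'
from h import *
R,p,s=now(); R1=tool(-31,38); g=np.array([.469,-.076,.030])
print(row(R,p,R1,g-R1[:,2]*.006))
n="wrist"; pic,d=cams.capture(n); W=world(n,d)
m=(W[...,2]>.046)&(W[...,2]<.066)&(np.linalg.norm(W[...,:2]-np.r_[.48,-.057],axis=-1)<.07)
q=W[m]; print(n,m.sum(),np.median(q[:,2]),[np.round(a,1) for a in cv2.minAreaRect(q[:,:2].astype(np.float32)*1000)])
E
```

```text
time_s: 13.62
position: [0.4314, -0.1423, 0.1316]
tcp_rot: [[0.401, 0.86, 0.316], [0.683, -0.51, 0.523], [0.611, 0.006, -0.792]]
force: [-0.4, 0.1, 0.5]
opening: 1.002
grasp_force: 0.0
[np.float64(0.036), np.float64(0.063), np.float64(-0.097), np.float64(0.004), np.float64(0.001), np.float64(-0.003)]
wrist 12687 0.05515324822086047 [array([478.7, -60.1]), array([101.6,  68.6]), np.float64(58.9)]
```

```bash
python3 -m handwheel '[[0.007,0.012,-0.02,0,0,0],[0.017,0.03,-0.045,0.004,0,-0.003],[0.027,0.047,-0.072,0.004,0,-0.003],[0.036,0.062,-0.096,0.004,0,-0.003],[0.036,0.062,-0.097,0.004,0,-0.003],[0.036,0.062,-0.097,0.004,0,-0.003],[0.036,0.062,-0.097,0.004,0,-0.003],[0.036,0.062,-0.097,0.004,0,-0.003]]'
python3 -m handwheel '[[0,0,0,0,0,0],[0,0,0,0,0,0],[0,0,0,0,0,0],[0,0,0,0,0,0],[0,0,0,0,0,0],[0,0,0,0,0,0],[0,0,0,0,0,0],[0,0,0,0,0,0]]' -1
python3 -m handwheel '[[0,0,0.01,0,0,0],[0,0,0.03,0,0,0],[0,0,0.05,0,0,0],[0,0,0.07,0,0,0],[0,0,0.09,0,0,0],[0,0,0.11,0,0,0],[0,0,0.12,0,0,0],[0,0,0.12,0,0,0]]'
python3 - <<'E'
from h import *
R,p,s=now(); print(s["joint_positions"].round(1))
a=np.array([.515,.857,0]); T=np.array([.4955,.1875,0])
R1=tool(-31,38); P1=T-.08*a+[0,0,.155]-R1[:,2]*.006; print(row(R,p,R1,P1))
for th in (-7,-52):
    R2=tool(-31,th); f=np.radians(38-th); P2=T-.08*a*np.cos(f)+[0,0,.155]-R2[:,2]*.006
    print(row(R1,P1,R2,P2)); R1,P1=R2,P2
E
```

```text
time_s: 14.33
position: [0.4679, -0.0815, 0.0355]
tcp_rot: [[0.403, 0.857, 0.321], [0.677, -0.515, 0.525], [0.615, 0.005, -0.788]]
force: [-0.2, 0.0, 0.4]
opening: 1.0
grasp_force: 0.0
time_s: 15.0
position: [0.4671, -0.0802, 0.0346]
tcp_rot: [[0.404, 0.857, 0.318], [0.676, -0.515, 0.528], [0.616, 0.002, -0.788]]
force: [-2.6, -4.2, 5.7]
opening: 0.777
grasp_force: 30.0
time_s: 15.67
position: [0.4677, -0.0806, 0.1554]
tcp_rot: [[0.403, 0.858, 0.32], [0.678, -0.514, 0.525], [0.614, 0.006, -0.789]]
force: [-0.5, 1.0, -2.7]
opening: 0.782
grasp_force: 30.0
[-45.6  32.6 115.5  47.5  53.9 -51.2]
[np.float64(-0.015), np.float64(0.196), np.float64(0.004), np.float64(0.002), np.float64(0.002), np.float64(-0.0)]
[np.float64(0.014), np.float64(0.024), np.float64(0.001), np.float64(-0.337), np.float64(0.202), np.float64(-0.0)]
[np.float64(0.031), np.float64(0.052), np.float64(-0.002), np.float64(-0.337), np.float64(0.202), np.float64(0.0)]
```

```bash
python3 -m handwheel '[[0,0.015,0,0,0,0],[-0.005,0.04,0,0,0,0],[-0.005,0.07,0,0,0,0],[-0.01,0.1,0,0,0,0],[-0.01,0.13,0,0,0,0],[-0.015,0.16,0,0,0,0],[-0.015,0.185,0,0.002,0.002,0],[-0.015,0.196,0,0.002,0.002,0]]'
python3 -m handwheel '[[0,0,0,-0.03,0.02,0],[0,0,0,-0.07,0.04,0],[0,0.01,0,-0.12,0.07,0],[0.01,0.01,0,-0.17,0.1,0],[0.01,0.02,0,-0.22,0.13,0],[0.01,0.02,0,-0.27,0.16,0],[0.014,0.024,0,-0.31,0.185,0],[0.014,0.024,0,-0.337,0.202,0]]'
python3 - <<'E'
from h import *
R,p,s=now(); print(s["joint_positions"].round(1))
R2=tool(-31,-52); print(row(R,p,R2,np.array([.4955,.1875,.155])-R2[:,2]*.006))
E
```

```text
time_s: 16.33
position: [0.4495, 0.1191, 0.1531]
tcp_rot: [[0.408, 0.859, 0.309], [0.674, -0.511, 0.533], [0.616, -0.009, -0.788]]
force: [-0.5, 0.2, -3.5]
opening: 0.78
grasp_force: 30.0
time_s: 17.0
position: [0.4643, 0.14, 0.1526]
tcp_rot: [[0.512, 0.859, 0.009], [0.858, -0.512, 0.05], [0.047, -0.018, -0.999]]
force: [-0.7, -0.5, -4.9]
opening: 0.781
grasp_force: 30.0
[  1.9  27.9 108.    4.1  43.5  29.7]
[np.float64(0.034), np.float64(0.052), np.float64(0.006), np.float64(-0.414), np.float64(0.238), np.float64(0.003)]
```

```bash
python3 -m handwheel '[[0,0,0,-0.04,0.02,0],[0.01,0.01,0,-0.09,0.05,0],[0.01,0.02,0,-0.14,0.08,0],[0.02,0.03,0,-0.19,0.11,0],[0.02,0.03,0,-0.24,0.14,0],[0.03,0.04,0,-0.29,0.17,0],[0.03,0.05,0,-0.34,0.2,0],[0.034,0.052,0,-0.38,0.225,0]]'
python3 -m handwheel '[[0,0,0,0,0,0],[0,0,0,0,0,0],[0,0,0,0,0,0],[0,0,0,0,0,0],[0,0,0,0,0,0],[0,0,0,0,0,0],[0,0,0,0,0,0],[0,0,0,0,0,0]]'
python3 - <<'E'
from h import *
R,p,s=now(); print(s["joint_positions"].round(1))
R2=tool(-31,-52); print(row(R,p,R2,np.array([.4955,.1875,.155])-R2[:,2]*.006))
n="side"; pic,d=cams.capture(n); cv2.imwrite("pics/s5.png",pic)
E
```

```text
time_s: 17.67
position: [0.4988, 0.1948, 0.151]
tcp_rot: [[0.342, 0.854, -0.392], [0.579, -0.52, -0.628], [-0.74, -0.012, -0.672]]
force: [0.2, 0.2, -3.5]
opening: 0.781
grasp_force: 30.0
time_s: 18.33
position: [0.4995, 0.1919, 0.1543]
tcp_rot: [[0.347, 0.853, -0.389], [0.58, -0.522, -0.626], [-0.737, -0.008, -0.676]]
force: [-0.3, 0.4, -3.4]
opening: 0.778
grasp_force: 30.0
[ 22.1  49.   75.4 -25.8  96.3  60.2]
[np.float64(-0.002), np.float64(-0.0), np.float64(0.004), np.float64(-0.036), np.float64(0.017), np.float64(0.004)]
```

View pics/s5.png

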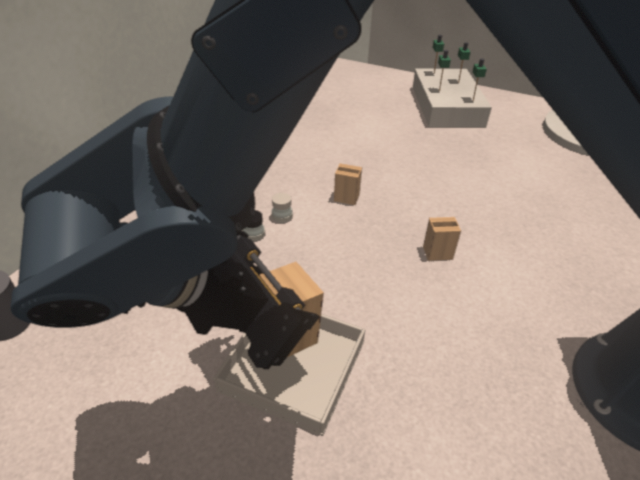

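Box is inverted over the tray at (290,300). Squaring it up and shaking along box x.

```bash
python3 -m handwheel '[[0,0,0,-0.036,0.017,0.004],[0,0,0,-0.036,0.017,0.004],[0,0,0,-0.036,0.017,0.004],[0,0,0,-0.036,0.017,0.004],[0,0,0,-0.036,0.017,0.004],[0,0,0,-0.036,0.017,0.004],[0,0,0,-0.036,0.017,0.004],[0,0,0,-0.036,0.017,0.004]]'
S='import sys'
for i in 1 2; do python3 -m handwheel '[[0.013,0.021,0,0,0,0],[0.004,0.007,0,0,0,0],[-0.004,-0.007,0,0,0,0],[-0.013,-0.021,0,0,0,0],[-0.004,-0.007,0,0,0,0],[0.004,0.007,0,0,0,0],[0.013,0.021,0,0,0,0],[0,0,0,0,0,0]]' | grep -E 'pos|force'; done
python3 - <<'E'
from h import *
for n in ("scene","side"):
    pic,d=cams.capture(n); cv2.imwrite(f"pics/{n}6.png",pic); print(n,models.spot_in("rod",n)[:2])
    W=world(n,d); m=(abs(W[...,0]-.4955)<.078)&(abs(W[...,1]-.1875)<.078)&(W[...,2]<.03); print(m.sum(), (m&(W[...,2]>.012)).sum(), (m&(pic.max(-1)<45)).sum())
E
```

```text
time_s: 19.05
position: [0.4995, 0.1922, 0.1539]
tcp_rot: [[0.316, 0.857, -0.406], [0.527, -0.515, -0.676], [-0.789, -0.001, -0.615]]
force: [0.6, -0.8, -2.7]
opening: 0.777
grasp_force: 30.0
position: [0.5042, 0.197, 0.1527]
force: [1.5, 0.3, -2.5]
grasp_force: 30.0
position: [0.5042, 0.197, 0.1527]
force: [1.6, 0.2, -2.0]
grasp_force: 30.0
scene [{'position': [333.4, 199.3], 'conf': 0.66}]
3221 167 134
side [{'position': [322.5, 348.5], 'conf': 0.73}]
5288 172 0
```

Run:
```python
from h import *
o=[]
for n,(u,v) in (("scene",(333,199)),("side",(322,348))):
    pic=cv2.imread(f"pics/{n}6.png"); d=cams.capture(n)[1]; W=world(n,d); print(n,W[v,u].round(3),models.spot_in("rod",n)[:1])
    o.append(cv2.resize(pic[v-75:v+75,u-75:u+75],(400,400)))
cv2.imwrite("pics/c6.png",np.hstack(o)); print(bot.read_state()["time_s"],bot.read_state()["force"])
```

```text
scene [0.477 0.134 0.009] [{'position': [334.6, 195.2], 'conf': 0.76}]
side [0.465 0.152 0.019] [{'position': [323.9, 349.2], 'conf': 0.52}]
20.7833 [-0.20216442  0.41472834 -2.84028924]
```

View pics/c6.png

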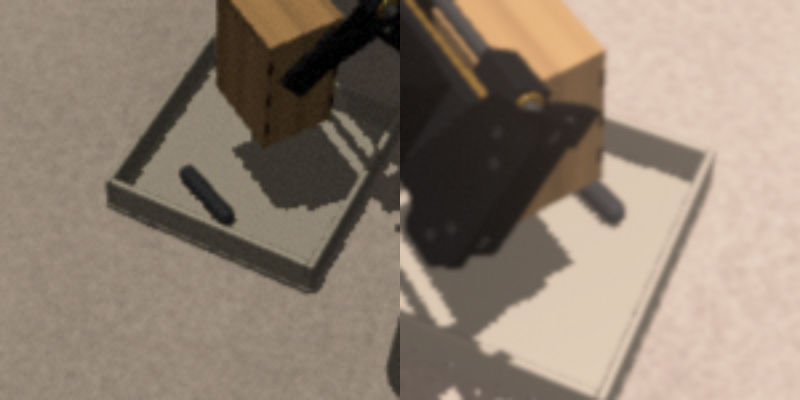

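The rod lies in the tray, at the left centre of the scene crop. I'll reverse the path and lay the box back where it was.

```bash
python3 -m handwheel '[[0,0,0,0.03,-0.02,0],[0,0,0,0.07,-0.04,0],[0,0,0,0.12,-0.07,0],[-0.01,-0.01,0,0.17,-0.1,0],[-0.01,-0.02,0,0.22,-0.13,0],[-0.02,-0.03,0,0.27,-0.16,0],[-0.03,-0.05,0,0.31,-0.185,0],[-0.03,-0.05,0,0.337,-0.202,0]]'
python3 -m handwheel '[[0,0,0,0.03,-0.02,0],[0,-0.01,0,0.07,-0.04,0],[0,-0.02,0,0.12,-0.07,0],[-0.01,-0.03,0,0.17,-0.1,0],[-0.01,-0.05,0,0.22,-0.13,0],[-0.01,-0.07,0,0.27,-0.16,0],[-0.01,-0.09,0,0.31,-0.185,0],[-0.01,-0.11,0,0.337,-0.202,0]]'
python3 - <<'E'
from h import *
R,p,s=now(); print(s["joint_positions"].round(1))
R2=tool(-31,38); print(row(R,p,R2,np.array([.468,-.079,.16])))
E
```

```text
time_s: 21.45
position: [0.4653, 0.1393, 0.1544]
tcp_rot: [[0.511, 0.857, -0.068], [0.851, -0.515, -0.105], [-0.125, -0.004, -0.992]]
force: [-1.2, -0.6, -2.9]
opening: 0.775
grasp_force: 30.0
time_s: 22.12
position: [0.4581, 0.0467, 0.1531]
tcp_rot: [[0.452, 0.865, 0.219], [0.758, -0.502, 0.416], [0.47, -0.022, -0.883]]
force: [0.2, 1.0, -2.2]
opening: 0.777
grasp_force: 30.0
[-26.   28.  120.   45.9  40.9 -33.3]
[np.float64(0.01), np.float64(-0.126), np.float64(0.007), np.float64(0.07), np.float64(-0.054), np.float64(-0.008)]
```

```bash
python3 -m handwheel '[[0,-0.02,0,0.01,-0.01,0],[0,-0.045,0,0.03,-0.02,0],[0.005,-0.07,0,0.05,-0.03,-0.004],[0.01,-0.095,0,0.06,-0.04,-0.008],[0.01,-0.115,0,0.07,-0.054,-0.008],[0.01,-0.126,0,0.07,-0.054,-0.008],[0.01,-0.126,0,0.07,-0.054,-0.008],[0.01,-0.126,0,0.07,-0.054,-0.008]]'
python3 -m handwheel '[[0,0,0,0,0,0],[0,0,0,0,0,0],[0,0,0,0,0,0],[0,0,0,0,0,0],[0,0,0,0,0,0],[0,0,0,0,0,0],[0,0,0,0,0,0],[0,0,0,0,0,0]]'
python3 - <<'E'
from h import *
R,p,s=now(); print(s["joint_positions"].round(1))
R2=tool(-31,38); print(row(R,p,R2,np.array([.468,-.079,.036])))
n="side"; pic,d=cams.capture(n); cv2.imwrite("pics/s7.png",pic[100:460,160:560])
E
```

```text
time_s: 22.78
position: [0.4679, -0.0789, 0.1525]
tcp_rot: [[0.41, 0.856, 0.315], [0.675, -0.517, 0.527], [0.614, -0.003, -0.79]]
force: [-0.6, -0.4, -1.6]
opening: 0.781
grasp_force: 30.0
time_s: 23.45
position: [0.4682, -0.0792, 0.1523]
tcp_rot: [[0.41, 0.856, 0.316], [0.675, -0.517, 0.526], [0.614, -0.003, -0.79]]
force: [0.7, -0.5, -2.6]
opening: 0.782
grasp_force: 30.0
[-45.4  33.  115.4  47.6  53.6 -50.8]
[np.float64(-0.0), np.float64(0.0), np.float64(-0.116), np.float64(0.0), np.float64(-0.002), np.float64(0.001)]
```

View pics/s7.png

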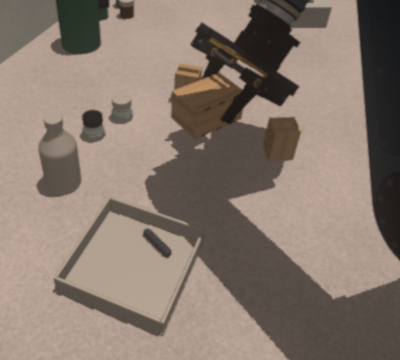

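Rod is in the tray at (157,243) in the crop. Next I check the box's tilt before setting it down.

```bash
python3 -m handwheel '[[0,0,-0.01,0,0,0],[0,0,-0.03,0,0,0],[0,0,-0.05,0,0,0],[0,0,-0.07,0,0,0],[0,0,-0.08,0,0,0],[0,0,-0.09,0,0,0],[0,0,-0.09,0,0,0],[0,0,-0.09,0,0,0]]'
python3 - <<'E'
from h import *
R,p,s=now(); a=np.array([.515,.857,0]); b=np.array([.857,-.515,0])
for n in ("side","scene"):
    pic,d=cams.capture(n); W=world(n,d); r=W-np.r_[.468,-.075,.0]; u=r@a; v=r@b
    m=(u>.02)&(u<.07)&(abs(v)<.03)&(W[...,2]>.07)&(W[...,2]<.12)
    A=np.c_[u[m],v[m],np.ones(m.sum())]; c=np.linalg.lstsq(A,W[m][:,2],rcond=None)[0]; print(n,m.sum(),c.round(3),np.degrees(np.arctan(c[0])).round(1), np.std(A@c-W[m][:,2]).round(4))
E
```

```text
time_s: 24.17
position: [0.4682, -0.0793, 0.062]
tcp_rot: [[0.411, 0.855, 0.316], [0.674, -0.518, 0.527], [0.614, -0.004, -0.789]]
force: [0.3, -0.0, -2.7]
opening: 0.78
grasp_force: 30.0
side 708 [-0.008  0.039  0.085] -0.5 0.0023
scene 863 [-0.004 -0.002  0.083] -0.3 0.0012
```

```bash
python3 -m handwheel '[[0,0,-0.01,0,0,0],[0,0,-0.018,0,0,0],[0,0,-0.024,0,0,0],[0,0,-0.026,0,0,0],[0,0,-0.0275,0,0,0],[0,0,-0.0275,0,0,0],[0,0,-0.0275,0,0,0],[0,0,-0.0275,0,0,0]]'
python3 -m handwheel '[[0,0,0,0,0,0],[0,0,0,0,0,0],[0,0,0,0,0,0],[0,0,0,0,0,0],[0,0,0,0,0,0],[0,0,0,0,0,0],[0,0,0,0,0,0],[0,0,0,0,0,0]]' 1
python3 -m handwheel '[[-0.003,-0.005,0.008,0,0,0],[-0.009,-0.016,0.024,0,0,0],[-0.019,-0.032,0.048,0,0,0],[-0.028,-0.047,0.071,0,0,0],[-0.032,-0.053,0.09,0,0,0],[-0.032,-0.053,0.12,0,0,0],[-0.032,-0.053,0.15,0,0,0],[-0.032,-0.053,0.15,0,0,0]]'
python3 - <<'E'
from h import *
for n in ("side","scene"):
    pic,d=cams.capture(n); W=world(n,d)
    m=(W[...,2]>.044)&(W[...,2]<.068)&(np.linalg.norm(W[...,:2]-np.r_[.48,-.057],axis=-1)<.08)
    print(n,m.sum(),np.percentile(W[m][:,2],[5,50,95]).round(3),[np.round(x,1) for x in cv2.minAreaRect(W[m][:,:2].astype(np.float32)*1000)])
    for q in ("rod","thinner","jar1"):
        for r in models.spot_in(q,n)[:2]: u,v=map(int,r["position"]); print(q,round(r["conf"],2),(u,v),W[v,u].round(3))
cv2.imwrite("pics/end.png",pic)
E
```

```text
time_s: 24.93
position: [0.4682, -0.0793, 0.035]
tcp_rot: [[0.41, 0.856, 0.316], [0.675, -0.517, 0.526], [0.614, -0.002, -0.79]]
force: [-0.2, -0.5, -3.0]
opening: 0.778
grasp_force: 30.0
time_s: 25.6
position: [0.4682, -0.0792, 0.0348]
tcp_rot: [[0.41, 0.856, 0.316], [0.675, -0.517, 0.526], [0.614, -0.003, -0.79]]
force: [0.6, -0.4, -0.1]
opening: 0.994
grasp_force: 0.0
time_s: 26.27
position: [0.4373, -0.1333, 0.1886]
tcp_rot: [[0.407, 0.856, 0.32], [0.678, -0.518, 0.522], [0.613, 0.005, -0.79]]
force: [-0.2, 0.1, 0.2]
opening: 1.004
grasp_force: 0.0
side 1753 [0.048 0.057 0.059] [array([481.9, -58.9]), array([104.1,  72. ]), np.float64(58.5)]
rod 0.84 (315, 343) [0.479 0.146 0.016]
thinner 0.9 (221, 254) [0.666 0.11  0.099]
thinner 0.27 (293, 365) [0.495 0.191 0.006]
jar1 0.66 (283, 207) [ 0.673 -0.107  0.043]
jar1 0.62 (255, 226) [ 0.694 -0.033  0.04 ]
scene 2104 [0.051 0.055 0.057] [array([480.5, -59. ]), array([100.6,  70.8]), np.float64(58.7)]
rod 0.65 (333, 195) [0.474 0.139 0.015]
thinner 0.59 (424, 249) [0.691 0.062 0.096]
jar1 0.92 (397, 319) [ 0.704 -0.054  0.051]
jar1 0.56 (363, 354) [ 0.683 -0.133  0.049]
```

View pics/end.png

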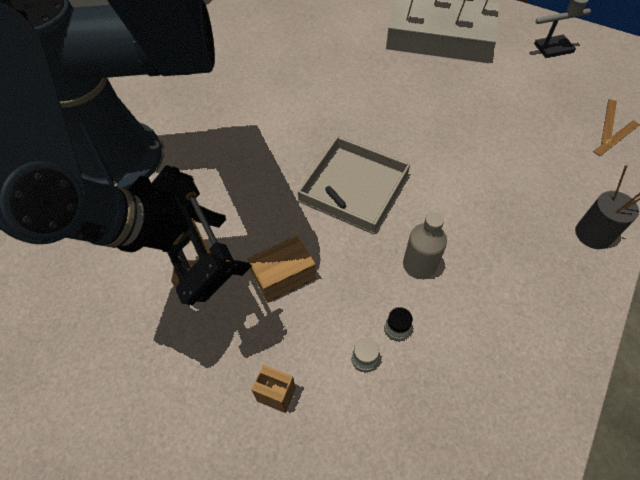

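The rod is in the tray at (335,196), the box lies flat and released at (283,268), and the bottle and jars haven't moved. Handing in.

```bash
python3 -c "
from rig import bot
print(bot.hand_in())"
```

```text
the job is handed in; nothing more can be done
None
```

The job is handed in at about 26 s of the 72 s allowed; no verdict came back, but my last pictures show the rod in the tray, the empty box lying flat and released clear of the tray, and the bottle and jars where they stood.

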